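Index the mitre guide to its next stop

ROBOT

A 6-joint arm with a two-finger parallel gripper is mounted at the origin on a cart in front of the work surface, level with it; the furniture and walls round the work are solid. World frame = base frame: x ahead of the robot, y to its left, z up, the work surface at z = 0. Lengths are in m, angles in rad, forces in N, time in s.
With the tool pointing down it reaches from about 0.225 to 0.875 m from the base axis. Payload 3.4 kg.
Tool frame: the origin (TCP) lies between the finger pads; the fingertips stand 11 mm ahead of it and the grasp point (between the pads) lies 8 mm behind it; z points along the fingers, y is the line along which they close (so a half turn about z gives the same grasp; the last joint's range is limited). The gripper opens to 85 mm and grips with 20 to 120 N. Pads are 22 mm wide; open, the fingers measure 114 mm over their backs; the gripper's body (76 mm by 85 mm) begins 54 mm behind the grasp point. The pads swing forward as they close: fully open they stand 13 mm farther back than shut.
Start: joints at [1.171, 0.276, 1.505, -0, 1.361, -0.121], TCP at [0.158, 0.553, 0.242] pointing down, gripper open.
Joint ranges: [-2.89, 2.89], [-0.75, 2.08], [0.22, 2.7], [-1.18, 4.32], [0.11, 2.71], [-2.7, 2.7]. Speed limits (rad/s): [2.57, 2.57, 3.14, 3.14, 3.14, 3.14].

INTERFACE

Orientations are given as a unit quaternion [w, x, y, z].
In Python, from rig import sensors, eyes, manip gives the robot as it stands.
- The arm moves only by the tool drive_tool, never from a script. Its argument "deltas" is a list of rows, each an object with "linear": the shift along the world's x, y, z in mm, a list of three; "twist": the turn about the world's z in degrees; "claw": the opening, from 0 (shut) to 1 (fully open). In form: [{"linear": [tx, ty, tz], "twist": twist, "claw": claw}, ...]. A call has 1 to 12 rows; each row is the pose to reach, as a shift and turn from the pose commanded when the call began; what a row does not reach only later rows make up. A row lasts 1/12 s, in which the tool goes at most 41.7 mm and 7.16 degrees, less where a joint would pass 70% of its speed; a pose out of reach is approached as far as the arm can. A call with a gripper value outside its range is refused whole. The fingers move at their own pace and stop on an object; "squeeze" is the grip in N (left out, the last holds). Time passes only in rows, so rows that repeat a pose let the fingers close. It gives the time, the measured TCP pose, the force, the opening and the grip force at its end, in the units of the state.
- sensors.get_state(): the state, without advancing time (a new reading comes with each control period).
- eyes.get_image(name): name is "scene" or "top"; returns the picture (384x512x3 uint8, red, green, blue); there is no depth.
- eyes.camera_model(name): a dict with "intrinsics" (3x3 intrinsics, pixels), "R" (3x3) and "t" (3): a world point X has camera coordinates R X + t. Camera axes: x right, y down, z forward; pixel columns grow to the right and rows downward; lengths in m; the calibration is good to about 2 mm. A picture is of the moment at which its call begins. camera_model takes no time and is no camera call.
- manip.sign_off(): hands the job in; it is judged then, once.
The state is a dict: "clock": time; "qpos": joint angles; "qd": joint speeds; "effort": joint torques, N m; "position": TCP position; "ee_rot": TCP orientation; "contact_force": force on the tool from outside, world axes, zero at the start; "moment": the same for the moment, N m; "width": finger opening in m; "gripper_force": force on a finger pad.
Only numpy, scipy, OpenCV 4.12 (cv2) and the standard library are available. Lean on these libraries where they do the work, as an engineer would, in place of code of your own. Each camera call takes 0.05 s, during which the arm holds its last target. There are 200 camera calls.

TASK

Set the swivelling mitre guide to its next stop: pull its spring ring up, swing the arm anticlockwise (seen from above) off its present notch and into the very next one, and leave the pin fully home there with the ring let go. Be gentle: do not force the arm sideways against its pin, neither in the notch you leave nor in the one you reach; where the next notch lies has to be found by letting the sprung pin ride on the quadrant until it drops in. Leave the loose things lying round it alone.

Things in the scene. Friction and masses are not known exactly. Their poses are not given: they have to be found in the camera images.
- mitre_base: mitre guide, fixed to the table: grey cast base 220 mm wide, aluminium fence 50 mm high at its back, flat aluminium arm swinging over a quadrant at its front. Origin: on the vertical pivot axis, at table height; x points to the back (pivot to fence), y left along the fence, z up. Saw guide cheeks over the pivot are 58 mm high
- quadrant (a point): middle of the range in which the next notch may lie, on the flat smooth top (20 mm above the table) of the rails the pin rides on; axes as mitre_base. Inner rail, fixed, 105 to 119 mm from the pivot axis, has the present notch; outer steel rail, 121 to 136 mm, has the next ones and is clamped where the last job needed it, so its notches stand at no exact angle
- swing_arm (a joint): arm angle, rad, grows anticlockwise from above; 0 = arm along the base's -x, locked in the present notch. Next notch: somewhere from 0.41 to 0.64 (not reported); the one after: 0.93 to 1.16; flat rail between. Arm 30 mm wide, top 32 mm above the table, end 160 mm from the pivot axis. Turning friction 0.12 N m, plus the pin's friction on the rail
- pull_ring (a joint): how far ring and pin are pulled up, m: 0 = pin home in a notch, 0.010 = pin resting on the flat rail, more = clear, 0.016 = end stop. Its spring pushes down: about 5 N at 0, 8.5 N at 0.010, 11 N at 0.016. Notches 13 mm wide, pin 10 mm thick with rounded lower edge: it drops in by itself within 1.5 mm of a notch's middle if the ring is free; it cannot come out sideways
- ring_grip (a point): centre of the upright steel pull ring on the arm, 34 mm across, 22 mm hole, 12 mm thick, 120.5 mm from the pivot axis, 65 mm above the table when down (ring top 82 mm, boss under it 24 mm across, to 42 mm). Flat faces look along the swing (point y), so pinch it from above across the 12 mm; point x points along the arm to the pivot, z up. Moves with arm and pull
- index_pin: index pin under the arm, one piece with the pull ring: a radial steel bar 33 mm long, 10 mm thick; origin straight under the ring's centre, at table height when the pin is home, axes as ring_grip. More than 30 N on it, from the spring or from the side, counts as forcing it
- corner_key: the white nylon L-shaped corner key, 42x42x9 mm, lying in front of the mitre guide; a bystander, origin under its centre
- black_tape: the small roll of black tape, 64 mm across, 19 mm high, lying at the right front of the guide; a bystander, origin under its centre
- frame_offcut: the aluminium U-channel offcut, 22x200x13 mm, lying behind the guide's fence; a bystander, origin under its centre
- tape_measure: the yellow and black tape measure, 67x85x31 mm, well left of the guide; a bystander, origin under its centre
- felt_marker: the felt marker, 17x132x17 mm, beside the arm at the left front of the guide; a bystander, origin under its centre

How it is judged:
By the outcome, as a careful person would: the job done as asked, in the order asked, and still so for the second after the job is handed in, with the robot touching nothing.
It also fails if it takes over 42 s, if anything falls off the work surface, if the arm or the gripper's body presses on something with over 40 N, if the wrist force passes 120 N, or if a joint passes its speed limit or range.

## Working session

There is one attempt and no reset: what is moved stays moved. The work goes in short steps, Python scripts to look and compute and a tool call to move; the robot and the scene stay as the last step left them, time stands still between calls to the robot, and variables do not carry over. Pictures are saved under pics/ and viewed, at most 10 in all, crops included, and the job is handed in when it is done.

Besides the shell and the picture viewer there is one more tool, called after "Emit:" as name([rows], argument=value, ...), one row to a line, values as JSON. drive_tool: Moves the arm, as the interface text tells. Its arguments: {"type":"object","properties":{"deltas":{"type":"array","items":{"type":"object","properties":{"linear":{"type":"array","items":{"type":"number"}},"twist":{"type":"number"},"claw":{"type":"number"}}}},"squeeze":{"type":"number"}},"required":["deltas"]}

```bash
mkdir -p pics
python3 - <<'E'
from rig import sensors, eyes
import cv2, json
s=sensors.get_state(); print(s)
for n in("scene","top"):
    im=eyes.get_image(n); cv2.imwrite(f"pics/{n}0.png",im[:,:,::-1]); m=eyes.camera_model(n); print(n,m)
E
```

```text
{'clock': 0.0, 'qpos': array([ 1.17098343e+00,  2.76592547e-01,  1.50616395e+00,  8.75710030e-06,
        1.36066798e+00, -1.21018648e-01]), 'qd': array([ 0.00193818,  0.00059626,  0.00099708,  0.0008466 , -0.00078935,
       -0.00014599]), 'effort': array([ 2.06687626e-03, -4.16783416e+01, -2.45806789e+01, -2.80708491e-04,
        1.13067072e-02,  1.92092187e-05]), 'position': array([0.15804961, 0.55231878, 0.24142879]), 'ee_rot': array([-2.39968795e-04,  1.38946960e-01,  9.90299401e-01, -8.83930057e-04]), 'contact_force': array([ 0.1035961 , -0.22797644,  0.37549358]), 'moment': array([0.00570078, 0.00776027, 0.00783131]), 'gripper_force': 0.0, 'width': 0.08557554175878397}
scene {'intrinsics': array([[374.00156379,   0.        , 256.69725792],
       [  0.        , 374.00156379, 186.01978485],
       [  0.        ,   0.        ,   1.        ]]), 'R': array([[ 0.75124569, -0.65996158, -0.0089792 ],
       [-0.51362009, -0.57601041, -0.63592956],
       [ 0.41451697,  0.48235124, -0.77169487]]), 't': array([-0.50408121,  0.24414966,  0.79111422])}
top {'intrinsics': array([[347.57257673,   0.        , 256.01722857],
       [  0.        , 347.57257673, 189.01045275],
       [  0.        ,   0.        ,   1.        ]]), 'R': array([[-0.06590605, -0.99781691, -0.00421912],
       [-0.97681305,  0.06538076, -0.20386667],
       [ 0.20369746, -0.00931476, -0.97898957]]), 't': array([-0.11504649,  0.57764382,  0.9232316 ])}
```

View pics/scene0.png

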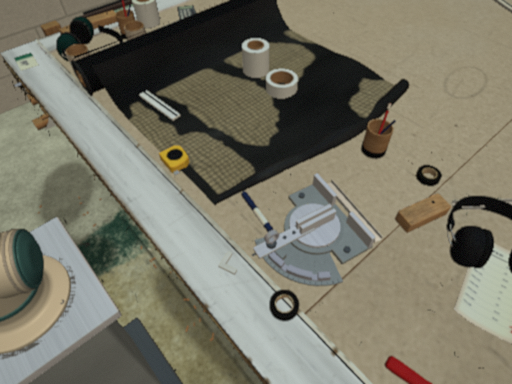

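View pics/top0.png

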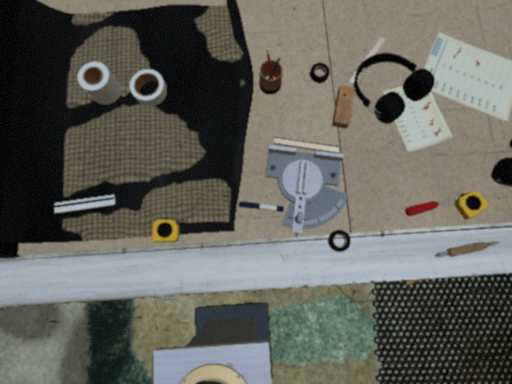

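Run:
```python
import cv2, numpy as np
t=cv2.imread("pics/top0.png"); s=cv2.imread("pics/scene0.png")
a=cv2.resize(t[130:260,230:365],None,fx=4.4,fy=4.4,interpolation=cv2.INTER_CUBIC)
b=cv2.resize(s[165:325,230:390],None,fx=3.7,fy=3.7,interpolation=cv2.INTER_CUBIC)
cv2.imwrite("pics/a.png",a); cv2.imwrite("pics/b.png",b)
```

```text
(no output)
```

View pics/a.png

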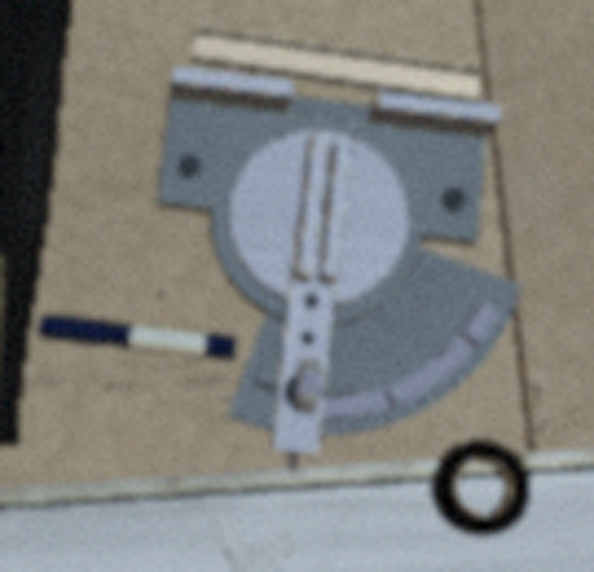

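View pics/b.png

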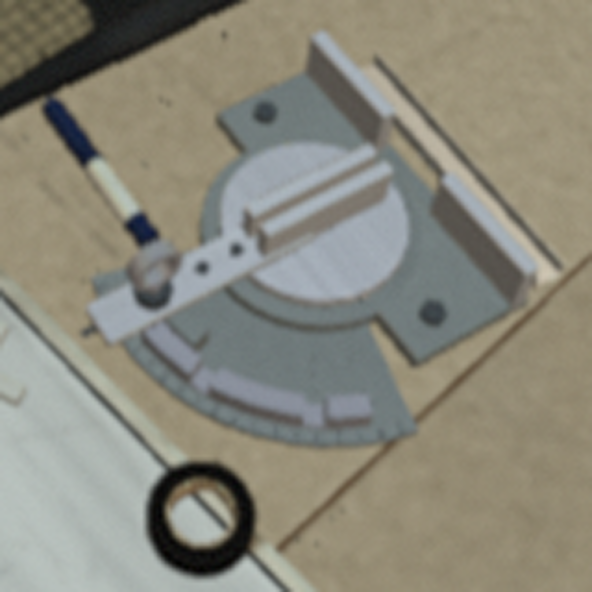

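```bash
cat > h.py <<'E'
import numpy as np
from rig import eyes
M={n:eyes.camera_model(n) for n in("scene","top")}
def ray(n,p):
    m=M[n]; d=m["R"].T@np.linalg.inv(m["intrinsics"])@[p[0],p[1],1]; return -m["R"].T@m["t"], d
def plane(n,p,z):
    c,d=ray(n,p); return c+d*(z-c[2])/d[2]
def proj(n,X):
    m=M[n]; c=m["R"]@X+m["t"]; q=m["intrinsics"]@c; return q[:2]/q[2]
def tri(pt,ps):
    A=0;b=0
    for n,p in(("top",pt),("scene",ps)):
        c,d=ray(n,p); d=d/np.linalg.norm(d); P=np.eye(3)-np.outer(d,d); A=A+P; b=b+P@c
    return np.linalg.solve(A,b)
T=lambda u,v:(230+(u+.5)/4.4-.5,130+(v+.5)/4.4-.5)
S=lambda u,v:(230+(u+.5)/3.7-.5,165+(v+.5)/3.7-.5)
E
python3 - <<'E'
from h import *
np.set_printoptions(precision=4,suppress=True)
pts=dict(endL=((275,448),(88,308)),endR=((320,453),(107,342)),hole1=((311,300),(236,249)),hole2=((307,338),(202,267)),
 disc=((320,215),(314,222)),ringtop=((303,385),(153,268)),n1=((388,398),(203,378)),n2=((470,340),(313,410)),boltL=((189,165),(265,112)),boltR=((453,199),(432,314)),fenceL=((173,72),(318,34)),fenceR=((500,110),(533,275)))
zs=dict(endL=.032,endR=.032,hole1=.032,hole2=.032,disc=.02,ringtop=.065,n1=.02,n2=.02,boltL=.015,boltR=.015,fenceL=.05,fenceR=.05)
for k,(a,b) in pts.items(): print(k,"tri",tri(T(*a),S(*b)),"top",plane("top",T(*a),zs[k])[:2],"scene",plane("scene",S(*b),zs[k])[:2])
E
```

```text
endL tri [ 0.4448 -0.2472  0.0324] top [ 0.4451 -0.2473] scene [ 0.4448 -0.2469]
endR tri [ 0.438  -0.2744  0.037 ] top [ 0.44   -0.2759] scene [ 0.4382 -0.2716]
hole1 tri [ 0.5387 -0.2784  0.0368] top [ 0.54   -0.2793] scene [ 0.5407 -0.2763]
hole2 tri [ 0.5141 -0.2737  0.0365] top [ 0.515  -0.2744] scene [ 0.5159 -0.2717]
disc tri [ 0.598  -0.2914  0.0223] top [ 0.5995 -0.2924] scene [ 0.5982 -0.2901]
ringtop tri [ 0.4807 -0.2652  0.061 ] top [ 0.4806 -0.2648] scene [ 0.4786 -0.2668]
n1 tri [ 0.471  -0.3237  0.0215] top [ 0.4736 -0.3254] scene [ 0.469 -0.322]
n2 tri [ 0.505  -0.3809  0.0219] top [ 0.5083 -0.3833] scene [ 0.5025 -0.3789]
boltL tri [ 0.6397 -0.2068  0.0197] top [ 0.6415 -0.2074] scene [ 0.642  -0.2042]
boltR tri [ 0.6047 -0.383   0.0175] top [ 0.6057 -0.3839] scene [ 0.6056 -0.3821]
fenceL tri [ 0.6956 -0.199   0.0511] top [ 0.6966 -0.1994] scene [ 0.6957 -0.1981]
fenceR tri [ 0.6557 -0.4135  0.0452] top [ 0.6558 -0.4133] scene [ 0.6507 -0.4137]
```

Emit:
drive_tool([
  {"linear": [16, -41, 0], "twist": 0, "claw": 0.5},
  {"linear": [32, -80, 0], "twist": 0, "claw": 0.5},
  {"linear": [47, -119, 0], "twist": 0, "claw": 0.5},
  {"linear": [62, -158, 0], "twist": 1, "claw": 0.5},
  {"linear": [77, -197, 0], "twist": 1, "claw": 0.5},
  {"linear": [92, -236, 0], "twist": 2, "claw": 0.5},
  {"linear": [107, -275, 0], "twist": 2, "claw": 0.5},
  {"linear": [122, -314, 0], "twist": 3, "claw": 0.5},
  {"linear": [137, -353, 0], "twist": 3, "claw": 0.5},
  {"linear": [152, -392, 0], "twist": 4, "claw": 0.5},
  {"linear": [160, -410, 0], "twist": 5, "claw": 0.5},
  {"linear": [160, -410, 0], "twist": 5, "claw": 0.5},
])

```text
clock: 1.1
position: [0.3196, 0.1391, 0.2423]
ee_rot: [0.001, 0.098, 0.995, -0.001]
contact_force: [0.4, 0.6, -0.1]
width: 0.0427
gripper_force: 0.0
```

Emit:
drive_tool([
  {"linear": [15, -38, 0], "twist": 0, "claw": 0.5},
  {"linear": [30, -76, 0], "twist": 0, "claw": 0.5},
  {"linear": [45, -114, 0], "twist": 0, "claw": 0.5},
  {"linear": [60, -152, 0], "twist": 0, "claw": 0.5},
  {"linear": [75, -190, 0], "twist": 0, "claw": 0.5},
  {"linear": [90, -228, 0], "twist": 0, "claw": 0.5},
  {"linear": [105, -266, 0], "twist": 0, "claw": 0.5},
  {"linear": [120, -304, -10], "twist": 0, "claw": 0.5},
  {"linear": [135, -342, -30], "twist": 0, "claw": 0.5},
  {"linear": [150, -380, -60], "twist": 0, "claw": 0.5},
  {"linear": [161, -407, -90], "twist": 0, "claw": 0.5},
  {"linear": [161, -407, -100], "twist": 0, "claw": 0.5},
])

```text
clock: 2.1
position: [0.4809, -0.2674, 0.1396]
ee_rot: [0.0, 0.097, 0.995, -0.0]
contact_force: [-1.1, -0.0, 0.0]
width: 0.0427
gripper_force: 0.0
```

Run:
```python
from rig import sensors, eyes
import cv2, numpy as np
from h import *
s=sensors.get_state(); print(s["clock"],s["position"],s["ee_rot"],s["contact_force"])
b=eyes.get_image("scene")[:,:,::-1]; t=eyes.get_image("top")[:,:,::-1]
b=cv2.resize(b[180:290,225:335],None,fx=5,fy=5,interpolation=3)
t=cv2.resize(t[180:260,270:330],None,fx=5,fy=5,interpolation=3)
im=np.zeros((550,800,3),np.uint8); im[:550,:550]=b; im[:400,:][:, 500:800]=t
cv2.imwrite("pics/c.png",im)
```

```text
2.1 [ 0.48085178 -0.26744319  0.13958651] [ 8.77567940e-05  9.66557622e-02  9.95317781e-01 -4.13699998e-04] [-1.07921045 -0.03354755  0.02157189]
```

View pics/c.png

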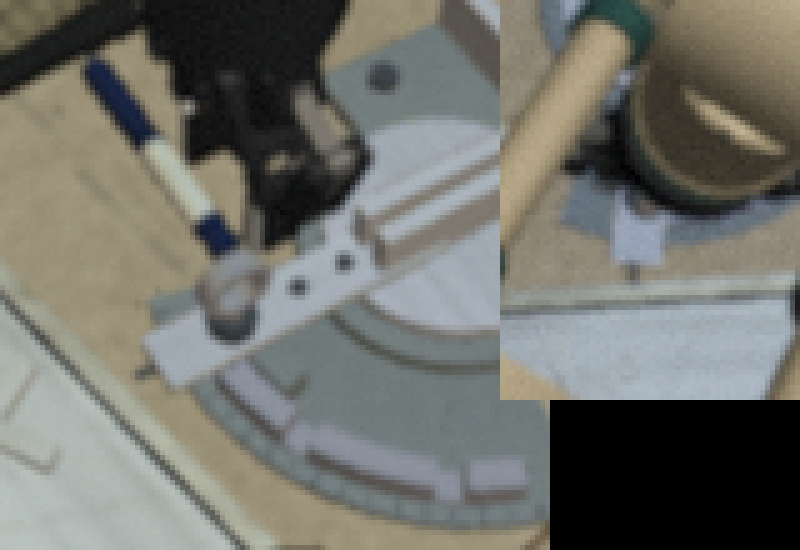

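Emit:
drive_tool([
  {"linear": [0, 0, -20], "twist": 0, "claw": 0.4},
  {"linear": [0, 0, -40], "twist": 0, "claw": 0.4},
  {"linear": [0, 0, -55], "twist": 0, "claw": 0.4},
  {"linear": [0, 0, -68], "twist": 0, "claw": 0.4},
  {"linear": [0, 0, -79], "twist": 0, "claw": 0.4},
  {"linear": [0, 0, -79], "twist": 0, "claw": 0.4},
])

```text
clock: 2.7
position: [0.4783, -0.2616, 0.0627]
ee_rot: [-0.001, 0.095, 0.995, 0.001]
contact_force: [-0.4, 0.6, 0.1]
width: 0.0343
gripper_force: 0.0
```

Run:
```python
from rig import sensors, eyes
import cv2, numpy as np
from h import *
s=sensors.get_state(); print(s["clock"],s["position"],s["contact_force"],s["width"])
b=eyes.get_image("scene")[:,:,::-1]
cv2.imwrite("pics/d.png",cv2.resize(b[190:270,235:335],None,fx=7,fy=7,interpolation=3))
f=lambda p:((np.array(p)-[235,190]+.5)*7-.5).round()
for X in([.4807,-.2683,.065],[.4807,-.2683,.082],[.4807,-.2652,.065],[.4807,-.2652,.082]): print(f(proj("scene",np.array(X))))
```

```text
2.7 [ 0.47832299 -0.26160143  0.06266801] [-0.3953231   0.62939747  0.08383164] 0.034279119124951754
[263. 332.]
[264. 302.]
[256. 325.]
[258. 296.]
```

View pics/d.png

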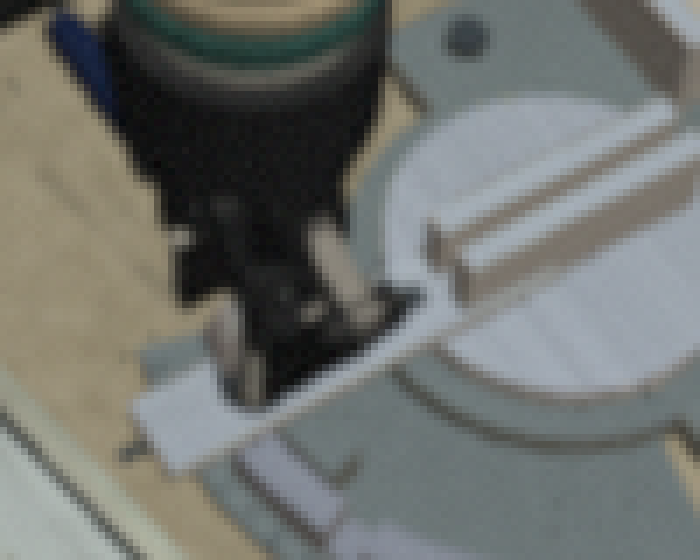

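Emit:
drive_tool([
  {"linear": [0, 0, 0], "twist": 0, "claw": 0.4},
  {"linear": [0, 0, 0], "twist": 0, "claw": 0.4},
])

```text
clock: 2.92
position: [0.4801, -0.264, 0.0648]
ee_rot: [0.001, 0.095, 0.995, -0.0]
contact_force: [-0.3, 0.7, -0.6]
width: 0.0341
gripper_force: 0.0
```

Emit:
drive_tool([
  {"linear": [1, -3, -3], "twist": 0, "claw": 0.3},
  {"linear": [1, -3, -3], "twist": 0, "claw": 0.25},
  {"linear": [1, -3, -3], "twist": 0, "claw": 0.22},
  {"linear": [1, -3, -3], "twist": 0, "claw": 0.22},
], squeeze=20)

```text
clock: 3.25
position: [0.4803, -0.2673, 0.0605]
ee_rot: [0.0, 0.096, 0.995, 0.0]
contact_force: [-0.2, -0.0, 0.7]
width: 0.019
gripper_force: 0.0
```

Emit:
drive_tool([
  {"linear": [0, 0, 0], "twist": 0, "claw": 0.2},
  {"linear": [0, 0, 0], "twist": 0, "claw": 0.19},
  {"linear": [0, 0, 0], "twist": 0, "claw": 0.18},
])

```text
clock: 3.5
position: [0.4802, -0.2672, 0.0603]
ee_rot: [-0.0, 0.096, 0.995, 0.0]
contact_force: [0.2, 0.4, 0.0]
width: 0.0153
gripper_force: 0.0
```

Emit:
drive_tool([
  {"linear": [0, 0, 0], "twist": 0, "claw": 0.16},
  {"linear": [0, 0, 0], "twist": 0, "claw": 0.15},
  {"linear": [0, 0, 0], "twist": 0, "claw": 0.14},
])

```text
clock: 3.75
position: [0.4802, -0.2674, 0.0603]
ee_rot: [-0.0, 0.096, 0.995, -0.0]
contact_force: [-1.2, -1.2, 0.8]
width: 0.012
gripper_force: 2.5
```

Emit:
drive_tool([
  {"linear": [0, 0, 0], "twist": 0, "claw": 0.1},
  {"linear": [0, 0, 0], "twist": 0, "claw": 0.08},
  {"linear": [0, 0, 0], "twist": 0, "claw": 0.08},
], squeeze=40)

```text
clock: 4.0
position: [0.4802, -0.2673, 0.0604]
ee_rot: [-0.0, 0.096, 0.995, -0.0]
contact_force: [-0.5, -0.5, 1.5]
width: 0.011
gripper_force: 39.2
```

Emit:
drive_tool([
  {"linear": [0, 0, 2], "twist": 0, "claw": 0.08},
  {"linear": [0, 0, 4], "twist": 0, "claw": 0.08},
  {"linear": [0, 0, 6], "twist": 0, "claw": 0.08},
  {"linear": [0, 0, 8], "twist": 0, "claw": 0.08},
  {"linear": [0, 0, 10], "twist": 0, "claw": 0.08},
  {"linear": [0, 0, 12], "twist": 0, "claw": 0.08},
  {"linear": [0, 0, 13.5], "twist": 0, "claw": 0.08},
  {"linear": [0, 0, 13.5], "twist": 0, "claw": 0.08},
  {"linear": [0, 0, 13.5], "twist": 0, "claw": 0.08},
])

```text
clock: 4.75
position: [0.4802, -0.2671, 0.0737]
ee_rot: [-0.0, 0.096, 0.995, 0.0]
contact_force: [0.9, -3.4, -9.4]
width: 0.0114
gripper_force: 39.2
```

Emit:
drive_tool([
  {"linear": [-0.4, -2.1, 0], "twist": 1, "claw": 0.08},
  {"linear": [-0.8, -4.2, 0], "twist": 2, "claw": 0.08},
  {"linear": [-1.1, -6.2, 0], "twist": 3, "claw": 0.08},
  {"linear": [-1.4, -8.3, 0], "twist": 4, "claw": 0.08},
  {"linear": [-1.4, -8.3, 0], "twist": 4, "claw": 0.08},
])

```text
clock: 5.17
position: [0.4788, -0.2758, 0.0737]
ee_rot: [-0.0, 0.06, 0.998, 0.0]
contact_force: [0.6, -2.8, -10.5]
width: 0.0112
gripper_force: 39.2
```

Emit:
drive_tool([
  {"linear": [-0.3, -2.1, 0], "twist": 1, "claw": 0.08},
  {"linear": [-0.5, -4.2, 0], "twist": 2, "claw": 0.08},
  {"linear": [-0.7, -6.3, 0], "twist": 3, "claw": 0.08},
  {"linear": [-0.8, -8.4, 0], "twist": 4, "claw": 0.08},
  {"linear": [-0.9, -10.5, 0], "twist": 5, "claw": 0.08},
  {"linear": [-1.0, -12.6, 0], "twist": 6, "claw": 0.08},
  {"linear": [-1.1, -14.7, 0], "twist": 7, "claw": 0.08},
  {"linear": [-1.1, -16.8, 0], "twist": 8, "claw": 0.08},
  {"linear": [-1.1, -19, 0], "twist": 9, "claw": 0.08},
  {"linear": [-1.0, -21.1, 0], "twist": 10, "claw": 0.08},
  {"linear": [-1.0, -21.1, 0], "twist": 10, "claw": 0.08},
])

```text
clock: 6.08
position: [0.478, -0.2971, 0.0738]
ee_rot: [0.0, -0.027, 1.0, -0.0]
contact_force: [2.7, -0.4, -9.8]
width: 0.011
gripper_force: 39.2
```

Emit:
drive_tool([
  {"linear": [0, 0, -1], "twist": 0, "claw": 0.08},
  {"linear": [0, 0, -2], "twist": 0, "claw": 0.08},
  {"linear": [0, 0, -3], "twist": 0, "claw": 0.08},
  {"linear": [0, 0, -3.5], "twist": 0, "claw": 0.08},
  {"linear": [0, 0, -3.5], "twist": 0, "claw": 0.08},
])

```text
clock: 6.5
position: [0.4779, -0.2968, 0.0705]
ee_rot: [0.0, -0.027, 1.0, -0.0]
contact_force: [1.9, -0.9, -8.9]
width: 0.0112
gripper_force: 39.5
```

Emit:
drive_tool([
  {"linear": [0, 0, 0], "twist": 0, "claw": 0.18},
  {"linear": [0, 0, 0], "twist": 0, "claw": 0.18},
  {"linear": [0, 0, -2], "twist": 0, "claw": 0.18},
  {"linear": [0, 0, -4], "twist": 0, "claw": 0.18},
  {"linear": [0, 0, -4], "twist": 0, "claw": 0.18},
], squeeze=20)

```text
clock: 6.92
position: [0.4776, -0.2964, 0.0664]
ee_rot: [-0.0, -0.026, 1.0, 0.0]
contact_force: [0.4, -0.1, 0.1]
width: 0.0156
gripper_force: 0.0
```

Emit:
drive_tool([
  {"linear": [0.1, -1.1, 0], "twist": 0.5, "claw": 0.18},
  {"linear": [0.1, -2.1, 0], "twist": 1, "claw": 0.18},
  {"linear": [0.2, -3.2, 0], "twist": 1.5, "claw": 0.18},
  {"linear": [0.3, -4.2, 0], "twist": 2, "claw": 0.18},
  {"linear": [0.3, -5.3, 0], "twist": 2.5, "claw": 0.18},
  {"linear": [0.4, -6.3, 0], "twist": 3, "claw": 0.18},
  {"linear": [0.5, -7.4, 0], "twist": 3.5, "claw": 0.18},
  {"linear": [0.7, -8.4, 0], "twist": 4, "claw": 0.18},
  {"linear": [0.8, -9.5, 0], "twist": 4.5, "claw": 0.18},
  {"linear": [0.9, -10.5, 0], "twist": 5, "claw": 0.18},
  {"linear": [1.1, -11.6, 0], "twist": 5.5, "claw": 0.18},
  {"linear": [1.2, -12.6, 0], "twist": 6, "claw": 0.18},
])

```text
clock: 7.92
position: [0.4787, -0.306, 0.0663]
ee_rot: [-0.0, -0.078, 0.997, 0.003]
contact_force: [2.0, 8.4, 3.4]
width: 0.0154
gripper_force: 4.1
```

Emit:
drive_tool([
  {"linear": [0, 0, 0], "twist": 0, "claw": 0.18},
  {"linear": [0, 0, 0], "twist": 0, "claw": 0.18},
])

```text
clock: 8.08
position: [0.4788, -0.3064, 0.0663]
ee_rot: [-0.0, -0.078, 0.997, 0.003]
contact_force: [1.0, 7.5, 3.3]
width: 0.0152
gripper_force: 3.7
```

Run:
```python
from rig import sensors, eyes
import cv2, numpy as np
s=sensors.get_state(); print(s)
b=eyes.get_image("scene")[:,:,::-1]; t=eyes.get_image("top")[:,:,::-1]
b=cv2.resize(b[190:270,235:335],None,fx=5,fy=5,interpolation=3)
t=cv2.resize(t[180:260,270:330],None,fx=5,fy=5,interpolation=3)
cv2.imwrite("pics/e.png",np.hstack([b,t]))
```

```text
{'clock': 8.0833, 'qpos': array([-0.69392725,  0.41919597,  1.76637793,  0.00436789,  0.96015495,
       -2.42391847]), 'qd': array([ 0.0016388 , -0.0002884 ,  0.00055906, -0.00074928, -0.00105507,
        0.0003389 ]), 'effort': array([ -3.81651297, -42.84434795, -20.5528897 ,  -1.81857314,
        -1.37850992,  -0.09148381]), 'position': array([ 0.47876704, -0.30639191,  0.06626206]), 'ee_rot': array([-2.31343586e-04, -7.82610855e-02,  9.96929152e-01,  2.72316959e-03]), 'contact_force': array([0.99585386, 7.46070951, 3.31516012]), 'moment': array([ 1.08191809, -0.12504506, -0.10683212]), 'gripper_force': 3.6553679049592347, 'width': 0.015153022831488295}
```

View pics/e.png

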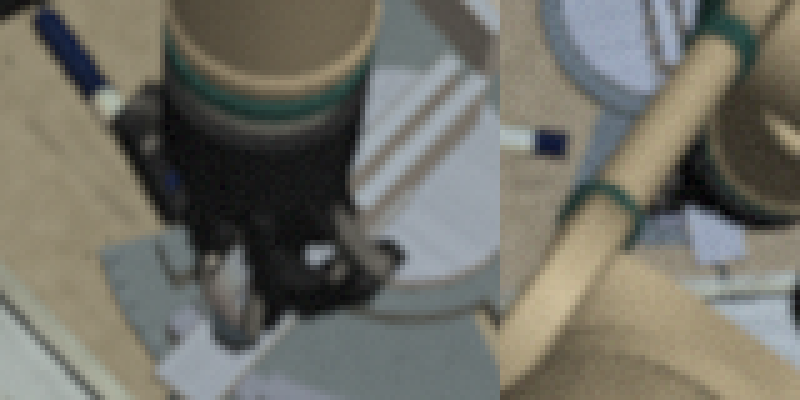

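Run:
```python
from h import *
X=plane("top",(270+222/5,180+260/5),.032); d=X[:2]-[.5985,-.2914]; print(X,np.hypot(*d),np.degrees(np.arctan2(d[1],d[0]))%360-169)
```

```text
[ 0.43928842 -0.31014181  0.032     ] 0.1603108931370979 17.71375512755492
```

Emit:
drive_tool([
  {"linear": [0.2, -1.0, 1], "twist": 0.5, "claw": 0.18},
  {"linear": [0.3, -2.1, 2], "twist": 1, "claw": 0.18},
  {"linear": [0.5, -3.1, 2], "twist": 1.5, "claw": 0.18},
  {"linear": [0.7, -4.2, 2], "twist": 2, "claw": 0.18},
  {"linear": [0.9, -5.2, 2], "twist": 2.5, "claw": 0.18},
  {"linear": [1.1, -6.2, 2], "twist": 3, "claw": 0.18},
  {"linear": [1.3, -7.3, 2], "twist": 3.5, "claw": 0.18},
  {"linear": [1.5, -8.3, 2], "twist": 4, "claw": 0.18},
])

```text
clock: 8.85
position: [0.4807, -0.3186, 0.0685]
ee_rot: [0.0, -0.114, 0.993, -0.001]
contact_force: [0.8, -0.1, 0.4]
width: 0.0156
gripper_force: 0.0
```

Run:
```python
from rig import sensors, eyes
import cv2, numpy as np
s=sensors.get_state(); print(s["position"],s["qpos"][5],s["contact_force"])
b=eyes.get_image("scene")[:,:,::-1]; t=eyes.get_image("top")[:,:,::-1]
b=cv2.resize(b[200:280,235:335],None,fx=5,fy=5,interpolation=3)
t=cv2.resize(t[180:260,280:340],None,fx=5,fy=5,interpolation=3)
cv2.imwrite("pics/f.png",np.hstack([b,t]))
```

```text
[ 0.48066716 -0.31859758  0.06845081] -2.503948686634181 [ 0.78572105 -0.13977662  0.44654643]
```

View pics/f.png

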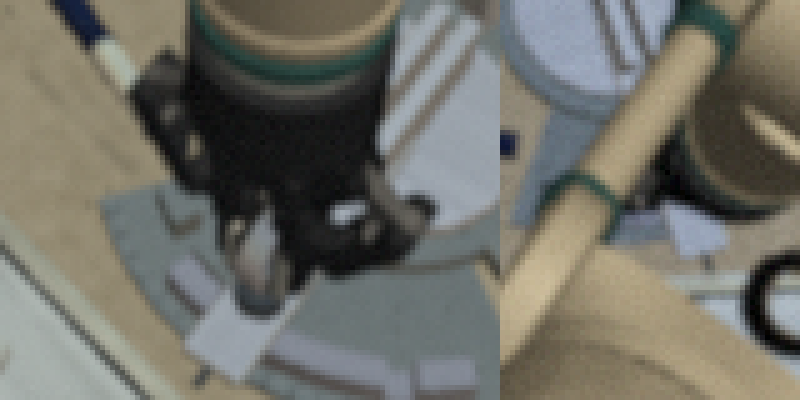

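Emit:
drive_tool([
  {"linear": [0.2, -1.0, 0], "twist": 0.5, "claw": 0.18},
  {"linear": [0.5, -2.1, 0], "twist": 1, "claw": 0.18},
  {"linear": [0.5, -2.1, 0], "twist": 1, "claw": 0.18},
])

```text
clock: 9.2
position: [0.4816, -0.3206, 0.0688]
ee_rot: [0.001, -0.122, 0.992, -0.001]
contact_force: [-0.9, 0.2, -0.4]
width: 0.0154
gripper_force: 0.0
```

Emit:
drive_tool([
  {"linear": [0.2, -1.0, 0], "twist": 0.5, "claw": 0.18},
  {"linear": [0.5, -2.1, 0], "twist": 1, "claw": 0.18},
  {"linear": [0.5, -2.1, 0], "twist": 1, "claw": 0.18},
])

```text
clock: 9.45
position: [0.4816, -0.3218, 0.0684]
ee_rot: [-0.0, -0.131, 0.991, 0.0]
contact_force: [-0.5, -0.1, 1.0]
width: 0.0154
gripper_force: 0.1
```

Emit:
drive_tool([
  {"linear": [0.3, -1.0, 0], "twist": 0.5, "claw": 0.18},
  {"linear": [0.3, -1.0, 0], "twist": 0.5, "claw": 0.18},
])

```text
clock: 9.62
position: [0.4818, -0.3226, 0.0683]
ee_rot: [-0.0, -0.135, 0.991, 0.0]
contact_force: [-0.3, 0.5, -0.2]
width: 0.0152
gripper_force: 0.3
```

Emit:
drive_tool([
  {"linear": [0.3, -1.0, 0], "twist": 0.5, "claw": 0.18},
  {"linear": [0.3, -1.0, 0], "twist": 0.5, "claw": 0.18},
])

```text
clock: 9.78
position: [0.4819, -0.3228, 0.0683]
ee_rot: [-0.0, -0.139, 0.99, 0.001]
contact_force: [0.5, 3.7, 2.5]
width: 0.0151
gripper_force: 1.7
```

Emit:
drive_tool([
  {"linear": [-0.5, 2, 0], "twist": 0, "claw": 0.18},
  {"linear": [-0.8, 3.5, 0], "twist": 0, "claw": 0.2},
  {"linear": [-0.8, 3.5, 0], "twist": 0, "claw": 0.3},
  {"linear": [-0.8, 3.5, 0], "twist": 0, "claw": 0.4},
  {"linear": [-0.8, 3.5, 20], "twist": 0, "claw": 0.4},
  {"linear": [-0.8, 3.5, 50], "twist": 0, "claw": 0.4},
  {"linear": [-0.8, 3.5, 80], "twist": 0, "claw": 0.4},
  {"linear": [-0.8, 40, 100], "twist": 0, "claw": 0.4},
  {"linear": [-0.8, 80, 110], "twist": 0, "claw": 0.4},
  {"linear": [-0.8, 115, 110], "twist": 0, "claw": 0.4},
  {"linear": [-0.8, 150, 110], "twist": 0, "claw": 0.4},
  {"linear": [-0.8, 150, 110], "twist": 0, "claw": 0.4},
])

```text
clock: 10.78
position: [0.4802, -0.168, 0.1787]
ee_rot: [-0.0, -0.141, 0.99, 0.002]
contact_force: [-1.6, 0.7, -0.2]
width: 0.0342
gripper_force: 0.0
```

Run:
```python
from rig import sensors, eyes
import cv2, numpy as np
from h import *
s=sensors.get_state(); print(s["clock"],s["position"],s["qpos"][5],s["contact_force"])
b=eyes.get_image("scene")[:,:,::-1]; t=eyes.get_image("top")[:,:,::-1]
cv2.imwrite("pics/scene1.png",b); cv2.imwrite("pics/top1.png",t)
b=cv2.resize(b[205:285,235:325],None,fx=5,fy=5,interpolation=3)
t=cv2.resize(t[180:260,280:350],None,fx=5,fy=5,interpolation=3)
cv2.imwrite("pics/g.png",np.hstack([b,t]))
P=np.array([.5985,-.2914])
for th in (24.5,25.5):
  a=np.radians(169+th); q=P+.1205*np.array([np.cos(a),np.sin(a)])
  for z in(.042,.052,.082,.092):
    p=proj("scene",np.array([*q,z])); r=proj("top",np.array([*q,z]))
    print(th,z,(p-[235,205]+.5)*5,(r-[280,180]+.5)*5+[450,0])
```

```text
10.7833 [ 0.48016773 -0.16800138  0.17873405] -2.3312199610977165 [-1.61496819  0.74381043 -0.22728517]
24.5 0.042 [269.16428466 266.37607836] [636.42507121 185.46864243]
24.5 0.052 [270.48619172 254.92014901] [639.4057469 183.2158608]
24.5 0.082 [274.6102271 219.1803764] [648.71872186 176.17715512]
24.5 0.092 [276.04033683 206.78673956] [651.95317512 173.73256952]
25.5 0.042 [273.34130335 268.84936608] [639.92673833 184.3372284 ]
25.5 0.052 [274.70501024 257.40629013] [642.94225375 182.07335229]
25.5 0.082 [278.95961465 221.70524495] [652.36403499 175.00001904]
25.5 0.092 [280.43506021 209.32455251] [655.63626005 172.54342005]
```

View pics/g.png

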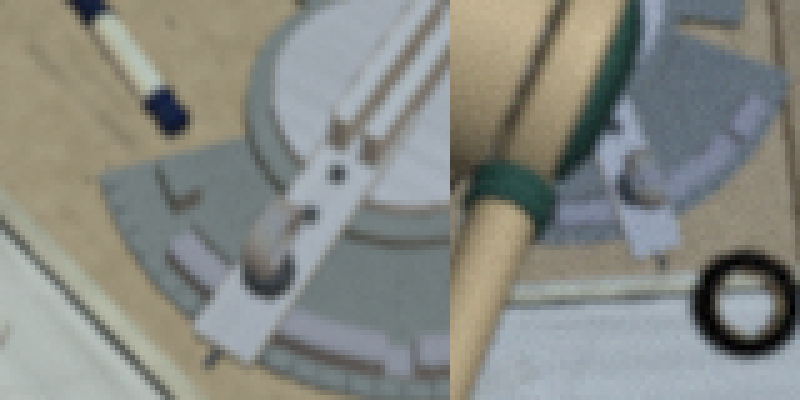

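Run:
```python
from h import *
import cv2
P=np.array([.5985,-.2914])
def ring(th,pull,n,off,k):
  a=np.radians(169+th); e=np.array([np.cos(a),np.sin(a),0]); t=np.array([-e[1],e[0],0]); c=np.array([*(P+.1205*e[:2]),.065+pull])
  f=np.linspace(0,6.283,60)
  L=np.array([(proj(n,c+R*np.cos(u)*e+R*np.sin(u)*np.array([0,0,1])+s*t)-off+.5)*k for R in(.017,) for u in f for s in(-.006,.006)])
  return L.min(0).round(),L.max(0).round()
s=cv2.imread("pics/scene0.png")
print("home th0 in crop b:",ring(0,0,"scene",[230,165],3.7),ring(0,.01,"scene",[230,165],3.7))
for th in(24.5,25.5): print("now",th,ring(th,0,"scene",[235,205],5),ring(th,.01,"scene",[235,205],5))
for th in(24.5,25.5): print("top",th,ring(th,0,"top",[280,180],5),ring(th,.01,"top",[280,180],5))
im=cv2.imread("pics/scene1.png")[235:270,275:302]; cv2.imwrite("pics/i.png",np.hstack([cv2.resize(im,None,fx=14,fy=14,interpolation=3),cv2.resize(s[228:263,258:285],None,fx=14,fy=14,interpolation=3)]))
```

```text
home th0 in crop b: (array([127., 241.]), array([187., 296.])) (array([127., 232.]), array([188., 287.]))
now 24.5 (array([238., 197.]), array([306., 283.])) (array([239., 185.]), array([307., 271.]))
now 25.5 (array([243., 199.]), array([310., 285.])) (array([244., 187.]), array([311., 274.]))
top 24.5 (array([172., 148.]), array([215., 213.])) (array([175., 145.]), array([219., 211.]))
top 25.5 (array([175., 146.]), array([219., 212.])) (array([178., 144.]), array([223., 210.]))
```

View pics/i.png

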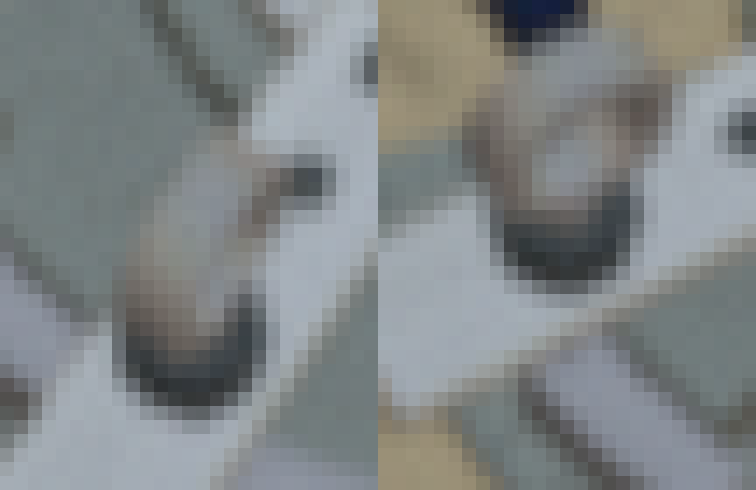

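```bash
python3 -c "
from rig import manip
print(manip.sign_off())"
```

```text
the job is handed in; nothing more can be done
None
```

I handed the job in at about 11 s. The mitre guide's arm is in its next notch at about 0.44 rad, with the ring let go and the robot clear. The camera shows the ring down to within about 2 mm, so I take the pin to be home, though I did not test it by pressing on it. Side force on the tool stayed below 9 N at every reading, and nothing loose was touched.

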